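Snap the rolling pin into its spring-clip stand

ROBOT

A 6-joint arm with a two-finger parallel gripper is mounted at the origin on a cart in front of the work surface, level with it; the furniture and walls round the work are solid. World frame = base frame: x ahead of the robot, y to its left, z up, the work surface at z = 0. Lengths are in m, angles in rad, forces in N, time in s.
With the tool pointing down it reaches from about 0.3 to 0.775 m from the base axis. Payload 14.6 kg.
Tool frame: the origin (TCP) lies at the very end of the fingers, on their centre line; the grasp point (between the pads) lies 19 mm behind it; z points along the fingers, y is the line along which they close (so a half turn about z gives the same grasp; the last joint's range is limited). The gripper opens to 94 mm and grips with 3 to 60 N. Pads are 16 mm wide; open, the fingers measure 119 mm over their backs; the gripper's body (75 mm by 177 mm) begins 78 mm behind the grasp point.
Start: joints at [1.256, 0.3, 1.521, -0, 1.321, -0.067], TCP at [0.135, 0.533, 0.205] pointing down, gripper open.
Joint ranges: [-3.03, 3.03], [-0.79, 2.21], [0.23, 2.52], [-1.04, 4.18], [0, 3.07], [-2.55, 2.55]. Speed limits (rad/s): [2.22, 2.22, 2.57, 3.14, 3.14, 3.14].

INTERFACE

Orientations are given as [roll, pitch, yaw] about the fixed x, y, z axes, in that order (R = Rz(yaw) Ry(pitch) Rx(roll)).
In Python, from station import ctrl, cams gives the robot as it stands. The module is installed in compiled form; this text tells all that it offers.
- The arm moves only by the tool arm_command, never from a script. Its argument "plan" is a list that holds one entry, the list of rows, each a list of 7 numbers: the shift along the tool's x, y, z in normalised numbers (1 is 100 cm), then the turn, a rotation vector about the tool's x, y, z in normalised numbers (1 is 4 rad), then the closure, from -1 (fully open) to 1 (shut). A call has 1 to 12 rows; each row is the pose to reach, as a shift and turn from the pose commanded when the call began, along the tool's axes at that moment; what a row does not reach only later rows make up. A row lasts 1/10 s, in which the tool goes at most 50 mm and 8.59 degrees, less where a joint would pass 70% of its speed; a pose out of reach is approached as far as the arm can. Shift and turn numbers lie between -1 and 1, and a call with a number outside is refused. A call with a gripper value outside its range is refused whole. The fingers move at their own pace and stop on an object; "squeeze" is the grip in N (left out, the last holds). Time passes only in rows, so rows that repeat a pose let the fingers close. It gives the time, the measured TCP pose, the force, the opening and the grip force at its end, in the units of the state.
- ctrl.get_obs(): the state, without advancing time (a new reading comes with each control period).
- cams.camera(name): name is "side" or "top"; returns (picture, depth): 480x640x3 uint8, blue, green, red; 480x640 float32, m along the optical axis (not along the pixel's ray), 0 where there is no reading.
- cams.camera_info(name): a dict with "fx", "fy", "cx", "cy" (pixels), "world_to_cam" (4x4, takes a point from world to camera coordinates). Camera axes: x right, y down, z forward; pixel columns grow to the right and rows downward; lengths in m; the calibration is good to about 2 mm. A picture is of the moment at which its call begins. camera_info takes no time and is no camera call.
- ctrl.hand_in(): hands the job in; it is judged then, once.
The state is a dict: "time_s": time; "qpos": joint angles; "joint_vel": joint speeds; "tau": joint torques, N m; "ee_pos": TCP position; "eef_rot": TCP orientation; "force": force on the tool from outside, world axes, zero at the start; "moment": the same for the moment, N m; "grip_width": finger opening in m; "grip_force": force on a finger pad.
Only numpy, scipy, OpenCV 4.12 (cv2) and the standard library are available. Lean on these libraries where they do the work, as an engineer would, in place of code of your own. Each camera call takes 0.05 s, during which the arm holds its last target. There are 200 camera calls.

TASK

Put the slim wooden rolling pin that was left on the hob away in its clip stand: lay it level along the two pairs of spring fingers, with its ends sticking out about equally, and press it down until both pairs have snapped around it and it sits fully home on the rests, then let go. Press only as hard as it takes, never over 30 N, and leave the spice jar, the mug and the garlic where they are.

Things in the scene. Friction and masses are not known exactly. Their poses are not given: they have to be found in the camera images.
- rolling_pin: slim wooden rolling pin: round rod 24 mm thick, 240 mm long, about 0.12 kg, lying on the flat black hob, whose glass is 7 mm above the worktop. Its last 25 mm at each end are darker and slightly tapered; grip the round middle (it can roll, slowly). Origin: middle of the rod, on its axis (12 mm above what it lies on); x axis along the rod. Roll about x and which end is which do not matter.
- stand: clip stand fixed to the worktop: wooden foot 190 x 90 x 14 mm (x by y), two tubes; in them two steel posts that carry a dark bar with two spring clips. Origin: on the worktop under the foot's centre; x along the clipped rod; z up. Post height differs each time and is NOT reported: the axis of the rod, when home, lies anywhere from 80 to 126 mm above the worktop.
- clip_a (a point): point on the worktop under the clip at stand x = +55 mm, y = 0. Each clip is 16 mm long (94 mm free between the two for the gripper): a flat rest block and a left and a right sprung steel finger. Flared mouth about 44 mm wide, throat 19.5 mm. Measured from the rod's axis when home: lips 6 mm above, tops of the flares 17 mm above, top of the bar between the clips 42 mm below.
- clip_b (a point): point on the worktop under the clip at stand x = -55 mm, y = 0. Pressing the rod in: it meets the lips about 14 mm above home; passing them takes about 9 to 16 N (both clips together); the force falls as the rod passes the lips, about 6 mm above home, and rises steeply once it meets the rests.
- cradle (a joint): how far the clip bar has been pushed down on its rubber cushions (m): about 0.0002 unloaded, 1 mm for each 10 N of downward load, stop at 8 mm. Must stay under 3.5 mm (a press of a little over 30 N, the weight of pin and bar included).
- jaw_al (a joint): opening of the spring finger at stand x = +55 mm, left (+y) side, rad: 0 empty, about 0.08 while the rod passes the lips, about 0.03 with the rod home
- jaw_ar (a joint): the same, stand x = +55 mm, right (-y) side
- jaw_bl (a joint): the same, stand x = -55 mm, left (+y) side
- jaw_br (a joint): the same, stand x = -55 mm, right (-y) side
- spice_jar: bystander: spice jar with a dark cap, 44 mm in diameter, 105 mm tall, upright; origin under its centre; leave alone
- mug: bystander: white spotted mug, 82 mm, 114 mm over the handle, 91 mm tall; origin under its centre; leave alone
- garlic: bystander: garlic bulb, 50 x 50 x 56 mm; origin at its underside; leave alone

How it is judged:
On the way, in this order (a step that is already met when the one before it is completed fails the run):
1. the rolling pin is lifted well clear of the hob, the clips still empty (height (world z) of rolling_pin above 0.06 m and value of joint each of jaw_al, jaw_br below 0.01 rad), for 0.1 s.
2. a clip is forced open as the pin goes down through its lips (value of joint any of jaw_al, jaw_ar, jaw_bl, jaw_br above 0.055 rad).
At the end, for the whole second after the job is handed in: the pin rests in the stand, all four spring fingers closed round it (each 0.006 to 0.055 rad, so only when home), parallel within 0.06 rad, its middle within 20 mm of the stand's along the pin and 4 mm across, more than 70 mm up, clip bar unloaded (under 1 mm), at rest (value of joint jaw_al between 0.006 and 0.055 rad and value of joint jaw_ar between 0.006 and 0.055 rad and value of joint jaw_bl between 0.006 and 0.055 rad and value of joint jaw_br between 0.006 and 0.055 rad and angle between the x axis of rolling_pin and the x axis of stand, either way round below 0.06 rad and x of rolling_pin in the frame of stand between -0.02 and 0.02 m and y of rolling_pin in the frame of stand between -0.004 and 0.004 m and height (world z) of rolling_pin above 0.07 m and value of joint cradle below 0.001 m and linear speed of rolling_pin below 0.02 m/s); the robot touches nothing.
It fails at once if the clip bar is pressed harder than a little over 30 N (cushions squashed over 3.5 mm) (value of joint cradle above 0.0035 m).
It fails at once if the spice jar, the mug or the garlic is shifted more than 25 mm (distance of any of spice_jar, mug, garlic from where it was at the start of the episode above 0.025 m).
It fails at once if the spice jar or the mug is tipped over (angle between any of spice_jar, mug's own z axis and vertical above 0.5 rad).
It also fails if it takes over 40 s, if anything falls off the work surface, if the arm or the gripper's body presses on something with over 40 N, if the wrist force passes 120 N, or if a joint passes its speed limit or range.

## Working session

There is one attempt and no reset: what is moved stays moved. The work goes in short steps, Python scripts to look and compute and a tool call to move; the robot and the scene stay as the last step left them, time stands still between calls to the robot, and variables do not carry over. Pictures are saved under pics/ and viewed, at most 10 in all, crops included, and the job is handed in when it is done.

Besides the shell and the picture viewer there is one more tool, called after "Request:" in YAML: its name, and indented under it one key for each argument. arm_command: Moves the arm, as the interface text tells. Its arguments: {"type":"object","properties":{"plan":{"type":"array"},"squeeze":{"type":"number"}},"required":["plan"]}

```bash
mkdir -p pics; cat > h.py <<'E'
import numpy as np, cv2
from station import ctrl, cams
def grab(n):
    im,d=cams.camera(n); np.savez(f'/tmp/{n}.npz',im=im,d=d); return im,d
def pts(n,d):
    i=cams.camera_info(n); v,u=np.mgrid[0:480,0:640]
    P=np.stack([(u-i['cx'])/i['fx']*d,(v-i['cy'])/i['fy']*d,d,np.ones_like(d)],-1)
    return (P@np.linalg.inv(np.array(i['world_to_cam'])).T)[...,:3]
E
python3 - <<'E'
from h import *
for n in('top','side'):
    im,d=grab(n); cv2.imwrite(f'pics/{n}0.png',im)
    print(n,np.linalg.inv(np.array(cams.camera_info(n)['world_to_cam'])).round(3).tolist(),cams.camera_info(n)['fx'])
print(ctrl.get_obs())
E
```

```text
top [[-0.002, -0.998, 0.059, 0.463], [-1.0, 0.002, -0.0, -0.084], [0.0, -0.059, -0.998, 1.362], [0.0, 0.0, 0.0, 1.0]] 576.2827466551533
side [[-0.957, -0.118, 0.265, 0.314], [-0.29, 0.346, -0.892, 0.759], [0.014, -0.931, -0.366, 0.435], [0.0, 0.0, 0.0, 1.0]] 466.37229962003545
{'time_s': 0.1, 'qpos': array([ 1.25638043e+00,  3.00378486e-01,  1.52152236e+00,  4.64161065e-06,
        1.32070346e+00, -6.65848762e-02]), 'joint_vel': array([ 0.00088242, -0.00018813, -0.00053542, -0.00208331, -0.00013134,
       -0.00258518]), 'tau': array([ 1.73930071e-04, -5.32649374e+01, -3.53282189e+01,  7.09206867e-02,
        2.34274036e-02, -7.29376461e-05]), 'ee_pos': array([0.13483589, 0.53297066, 0.20496197]), 'eef_rot': array([-3.14058354e+00, -7.17970810e-05,  2.89376044e+00]), 'force': array([-0.50087402,  0.94517712,  0.29260366]), 'moment': array([-0.02372988,  0.00537308, -0.0546454 ]), 'grip_force': 0.0, 'grip_width': 0.09393967358014035}
```

View pics/top0.png

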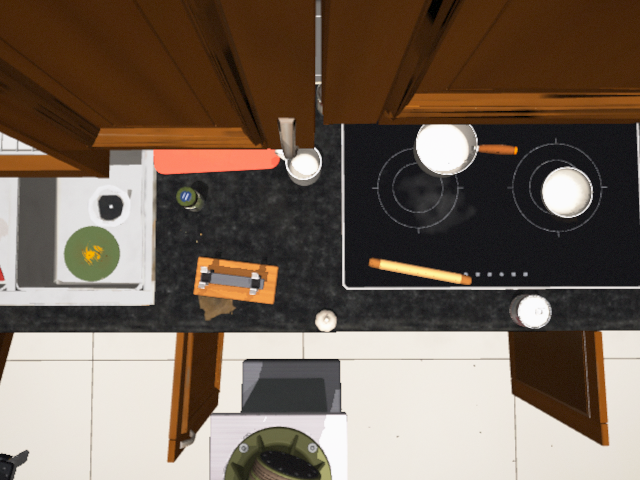

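View pics/side0.png

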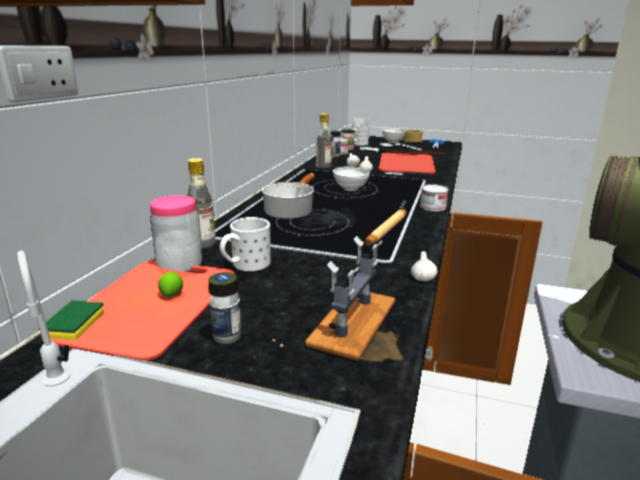

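Top view: the pin runs from (373,263) to (468,281) on the hob. The stand is at about (236,281), the garlic at (326,320), the mug at (303,165) and the jar at (188,198). The side view shows the clip bar's lips at about (335,268) and (363,240).

```bash
python3 - <<'E'
from h import *
for n in('top','side'):
    z=np.load(f'/tmp/{n}.npz'); im,d=z['im'],z['d']; P=pts(n,d)
    x,y,w,h=(180,235,120,90) if n=='top' else (290,220,120,140)
    s=6 if n=='top' else 4
    cv2.imwrite(f'pics/{n}c.png',cv2.resize(im[y:y+h,x:x+w],None,fx=s,fy=s,interpolation=cv2.INTER_CUBIC))
    if n=='top':
        m=np.zeros(d.shape,bool); m[250:300,360:480]=True
        m&=(P[...,2]>0.016)&(P[...,2]<0.05)&(im[...,2]>90); q=P[m]
        c,_,vt=(lambda q:(q.mean(0),)+np.linalg.svd(q-q.mean(0),full_matrices=False)[1:])(q)
        t=(q-c)@vt[0]; print('pin',len(q),c,vt[0],t.min(),t.max(),c+vt[0]*(t.min()+t.max())/2)
        hob=P[200:240,480:500,2]; print('hob',np.median(hob))
        m=np.zeros(d.shape,bool); m[250:310,185:285]=True
        f=m&(abs(P[...,2]-.014)<.006)&(im[...,2]>120); cnt=P[f][:,:2].astype(np.float32)
        print('foot',len(cnt),cv2.minAreaRect(cnt))
    else: m=np.zeros(d.shape,bool); m[225:350,300:400]=True
    hi=m&(P[...,2]>.045)&(P[...,2]<.2)&(P[...,0]>.2); print(n,'z hist',np.histogram(P[hi][:,2],bins=np.arange(.045,.16,.005)))
    for a in P[hi&(P[...,2]>np.percentile(P[hi][:,2],85))][::4]: print(a.round(3),end=' ')
E
```

```text
pin 1029 [ 0.4803438  -0.32795586  0.02943296] [-0.18703148 -0.98235191  0.00198698] -0.11889276349748451 0.12039182568062684 [ 0.48020362 -0.32869216  0.02943445]
hob 0.007706761208102431
foot 2123 ((0.44948041439056396, 0.101052425801754), (0.1892128437757492, 0.11182930320501328), 82.8345718383789)
top z hist (array([  0,   0,   0,   0,  21, 201, 258,  20,   9,  14,  17,  73,  68,
         3,   1,  27,  66,  69,  10,   0,   0,   0]), array([0.045, 0.05 , 0.055, 0.06 , 0.065, 0.07 , 0.075, 0.08 , 0.085,
       0.09 , 0.095, 0.1  , 0.105, 0.11 , 0.115, 0.12 , 0.125, 0.13 ,
       0.135, 0.14 , 0.145, 0.15 , 0.155]))
[0.489 0.158 0.133] [0.489 0.15  0.135] [0.487 0.157 0.127] [0.487 0.148 0.131] [0.485 0.152 0.134] [0.483 0.157 0.131] [0.483 0.149 0.128] [0.479 0.157 0.129] [0.476 0.05  0.132] [0.476 0.041 0.133] [0.474 0.046 0.13 ] [0.474 0.037 0.136] [0.472 0.041 0.133] [0.47  0.048 0.129] [0.47  0.039 0.129] [0.468 0.037 0.129] [0.455 0.159 0.127] [0.453 0.159 0.129] [0.451 0.16  0.132] [0.451 0.152 0.134] [0.449 0.158 0.135] [0.449 0.15  0.132] [0.447 0.156 0.131] [0.445 0.156 0.
[... 1027 characters left out ...]
 [0.492 0.156 0.133] [0.488 0.148 0.13 ] [0.49  0.156 0.131] [0.486 0.149 0.128] [0.488 0.154 0.129] [0.489 0.16  0.13 ] [0.485 0.153 0.127] [0.489 0.159 0.128] [0.485 0.152 0.125] [0.48  0.149 0.125] [0.487 0.157 0.126] [0.481 0.154 0.125] [0.451 0.152 0.129] [0.485 0.159 0.125] [0.48  0.153 0.123] [0.448 0.165 0.134] [0.482 0.159 0.124] [0.457 0.152 0.124] [0.449 0.164 0.132] [0.481 0.16  0.123] [0.457 0.155 0.125] [0.486 0.159 0.12 ] [0.48  0.159 0.121] [0.453 0.164 0.128] [0.481 0.162 0.12 ] [0.456 0.162 0.125] [0.484 0.16  0.117] [0.459 0.163 0.123] [0.454 0.159 0.122] [0.461 0.163 0.121] [0.455 0.162 0.121] [0.457 0.165 0.121] [0.454 0.152 0.115] [0.455 0.155 0.115] [0.457 0.163 0.115]
```

View pics/topc.png

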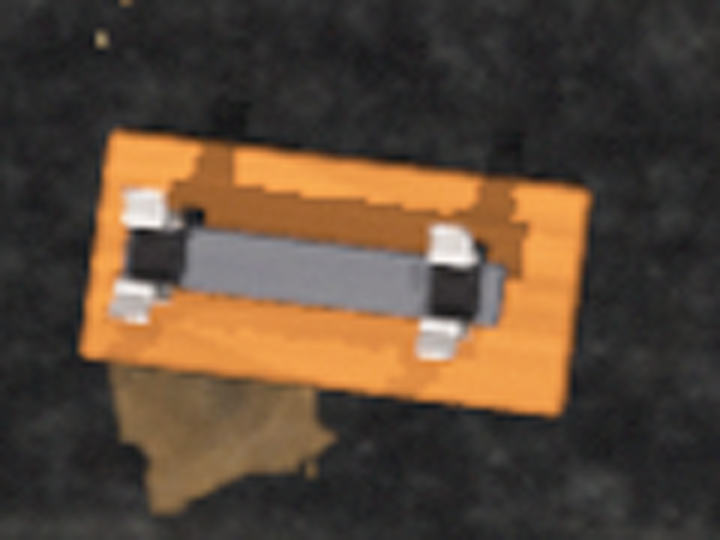

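View pics/sidec.png

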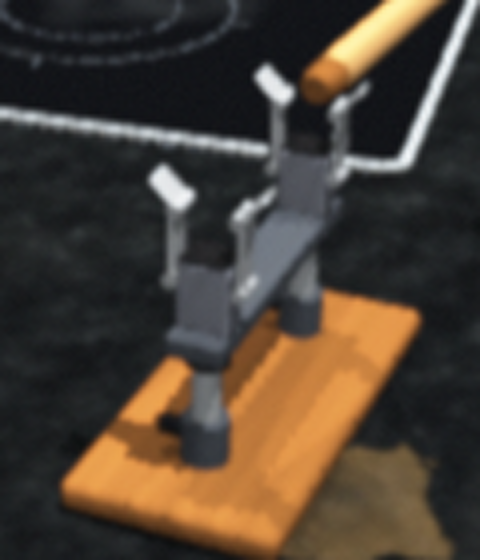

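```bash
cat >> h.py <<'E'
from scipy.spatial.transform import Rotation as R
def ray(n,u,v,z):
    i=cams.camera_info(n); T=np.linalg.inv(np.array(i['world_to_cam']))
    r=T[:3,:3]@np.array([(u-i['cx'])/i['fx'],(v-i['cy'])/i['fy'],1]); return T[:3,3]+r*(z-T[2,3])/r[2]
def to(p,yaw,frm=None):
    o=ctrl.get_obs(); p0,R0=(o['ee_pos'],R.from_euler('xyz',o['eef_rot'])) if frm is None else (np.array(frm[0]),R.from_euler('xyz',[np.pi,0,frm[1]]))
    print((R0.inv().apply(np.array(p)-p0)*1000).round(1),(R0.inv()*R.from_euler('xyz',[np.pi,0,yaw])).as_rotvec().round(4))
E
python3 - <<'E'
from h import *
c=[ray('top',180+a/6,235+b/6,.014) for a,b in((112,130),(590,188),(562,413),(82,357))]
print('foot',np.mean(c,0)); e=(c[0]+c[3]-c[1]-c[2])/2; print(np.linalg.norm(e),np.arctan2(e[1],e[0]))
A=ray('top',180+157/6,235+255/6,.105);B=ray('top',180+454/6,235+290/6,.105); e=A-B
print('rests',(A+B)/2,np.linalg.norm(e),np.arctan2(e[1],e[0]))
for F in [[(145,207),(450,244)],[(132,301),(438,340)]]:
    a,b=[ray('top',180+u/6,235+v/6,.128) for u,v in F]; e=a-b; print('flares',(a+b)/2,np.linalg.norm(e),np.arctan2(e[1],e[0]))
z=np.load('/tmp/top.npz');P=pts('top',z['d'])
s=P[..., 2][235+34:235+56,180+30:180+76]; 
for lo,hi in((.065,.085),(.098,.112)): q=s[(s>lo)&(s<hi)]; print(lo,len(q),np.median(q),q.std())
pinends=[]
to([.40,.30,.25],1.9); to([.48,-.3285,.15],1.383); to([.48,-.3285,.15],1.383,([.40,.30,.25],1.9))
E
```

```text
foot [0.46047215 0.09738717 0.014     ]
0.18793408524000035 1.4502500250258499
rests [0.46038259 0.09638019 0.105     ] 0.10865300428333576 1.451399894916692
flares [0.47716178 0.09603599 0.128     ] 0.10967706826653471 1.4479055229167874
flares [0.44338268 0.10027818 0.128     ] 0.10994701131384832 1.442075991248986
0.065 444 0.0754239256981426 0.002778923817377252
0.098 44 0.1049558623672181 0.0025027437207082092
[-314.2 -160.9  -44.9] [-1.000e-03  4.000e-04  9.938e-01]
[-545.9 -750.4   55.7] [-9.0000e-04  7.0000e-04  1.5108e+00]
[-620.6 -127.5  100. ] [-0.    -0.     0.517]
```

The manual's scale: shifts go in shares of 100 cm and turns go in shares of 4 rad. Converting my numbers, -314 mm / 1000 = -0.314, -160 mm / 1000 = -0.16, 0.25 rad / 4 = 0.0625.

Request:
arm_command:
  plan:
    - [[-0.04,-0.02,-0.02,0,0,0.025,-0.2],[-0.08,-0.04,-0.04,0,0,0.0625,-0.2],[-0.12,-0.06,-0.045,0,0,0.1,-0.2],[-0.16,-0.08,-0.045,0,0,0.1375,-0.2],[-0.2,-0.1,-0.045,0,0,0.175,-0.2],[-0.24,-0.12,-0.045,0,0,0.2125,-0.2],[-0.28,-0.14,-0.045,0,0,0.2475,-0.2],[-0.314,-0.16,-0.045,0,0,0.2475,-0.2],[-0.314,-0.16,-0.045,0,0,0.2475,-0.2],[-0.314,-0.16,-0.045,0,0,0.2475,-0.2]]
  squeeze: 25

```text
time_s: 1.1
ee_pos: [0.4002, 0.3007, 0.2502]
eef_rot: [-3.141, 0.0, 1.902]
force: [-0.6, 0.7, -0.4]
grip_width: 0.0566
grip_force: 0.0
```

```bash
python3 -c "
from h import *
to([.48,-.3285,.15],1.383)"
```

```text
[-620.9 -129.3  100.3] [-7.000e-04  2.000e-04  5.193e-01]
```

Scaled: -540 mm / 1000 = -0.54, -495 mm / 1000 = -0.495, 0.48 rad / 4 = 0.12.

Request:
arm_command:
  plan:
    - [[-0.045,-0.01,0,0,0,0.01,-0.2],[-0.09,-0.02,0,0,0,0.02,-0.2],[-0.135,-0.03,0,0,0,0.03,-0.2],[-0.18,-0.04,0,0,0,0.04,-0.2],[-0.225,-0.05,0,0,0,0.05,-0.2],[-0.27,-0.06,0,0,0,0.06,-0.2],[-0.315,-0.068,0,0,0,0.07,-0.2],[-0.36,-0.076,0.01,0,0,0.08,-0.2],[-0.405,-0.085,0.025,0,0,0.09,-0.2],[-0.45,-0.095,0.04,0,0,0.1,-0.2],[-0.495,-0.105,0.055,0,0,0.11,-0.2],[-0.54,-0.113,0.07,0,0,0.12,-0.2]]

```text
time_s: 2.3
ee_pos: [0.4701, -0.2468, 0.1799]
eef_rot: [3.141, -0.0, 1.424]
force: [1.6, 0.2, -0.1]
grip_width: 0.0563
grip_force: 0.0
```

```bash
python3 -c "
from h import *
to([.48,-.3285,.08],1.383)"
```

```text
[-79.4  21.7  99.9] [ 0.0002 -0.0001  0.0409]
```

Scaled: 100 mm / 1000 = 0.1, 80 mm / 1000 = 0.08, 0.04 rad / 4 = 0.01.

Request:
arm_command:
  plan:
    - [[-0.03,0.007,0.03,0,0,0.005,-0.2],[-0.06,0.015,0.06,0,0,0.01,-0.2],[-0.079,0.021,0.08,0,0,0.01,-0.2],[-0.079,0.021,0.1,0,0,0.01,-0.2],[-0.079,0.021,0.1,0,0,0.01,-0.2],[-0.079,0.021,0.1,0,0,0.01,-0.2]]

```text
time_s: 2.9
ee_pos: [0.4796, -0.3264, 0.0809]
eef_rot: [-3.141, -0.0, 1.385]
force: [0.6, -0.3, 0.3]
grip_width: 0.0567
grip_force: 0.0
```

```bash
python3 - <<'E'
from h import *
to([.4802,-.3285,.0105],1.383)
im,d=grab('side'); cv2.imwrite('pics/s1.png',cv2.resize(im[120:320,300:520],None,fx=3,fy=3))
E
```

```text
[-2.   1.  70.4] [-0.0002 -0.0002  0.0024]
```

View pics/s1.png

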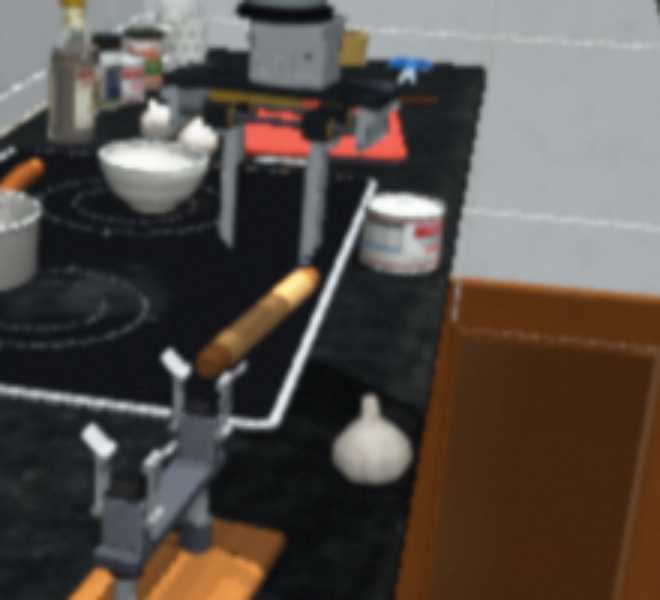

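The open fingers (tips at about crop (230,245) and (312,258)) are above the pin, whose near end is at crop (212,358). Nothing is in the way, so I'll descend.

Scaled: 70 mm / 1000 = 0.07, 68 mm / 1000 = 0.068.

Request:
arm_command:
  plan:
    - [[-0.002,0.001,0.025,0,0,0,-0.2],[-0.002,0.001,0.045,0,0,0,-0.2],[-0.002,0.001,0.06,0,0,0,-0.2],[-0.002,0.001,0.068,0,0,0,-0.2],[-0.002,0.001,0.07,0,0,0,-0.2],[-0.002,0.001,0.07,0,0,0,0.2],[-0.002,0.001,0.07,0,0,0,0.5],[-0.002,0.001,0.07,0,0,0,1],[-0.002,0.001,0.07,0,0,0,1],[-0.002,0.001,0.07,0,0,0,1],[-0.002,0.001,0.07,0,0,0,1],[-0.002,0.001,0.07,0,0,0,1]]
  squeeze: 40

```text
time_s: 4.15
ee_pos: [0.4798, -0.3297, 0.0108]
eef_rot: [3.141, 0.0, 1.384]
force: [-0.5, 0.3, 4.1]
grip_width: 0.0234
grip_force: 40.0
```

Scaled: -195 mm / 1000 = -0.195, -185 mm / 1000 = -0.185.

Request:
arm_command:
  plan:
    - [[0,0,-0.015,0,0,0,1],[0,0,-0.04,0,0,0,1],[0,0,-0.075,0,0,0,1],[0,0,-0.115,0,0,0,1],[0,0,-0.155,0,0,0,1],[0,0,-0.185,0,0,0,1],[0,0,-0.195,0,0,0,1],[0,0,-0.195,0,0,0,1],[0,0,-0.195,0,0,0,1]]

```text
time_s: 5.05
ee_pos: [0.4791, -0.3292, 0.2038]
eef_rot: [-3.139, -0.001, 1.384]
force: [0.8, 0.3, -2.6]
grip_width: 0.0231
grip_force: 40.0
```

```bash
cat > pin.py <<'E'
from h import *
# pin centre/dir from top depth, near the TCP, in heights of the rod
o=ctrl.get_obs(); p=o['ee_pos']
for n in('top','side'):
    im,d=grab(n);P=pts(n,d)
    m=(np.linalg.norm(P[...,:2]-p[:2],axis=-1)<.14)&(abs(P[...,2]-p[2]-.009)<.03)&(im[...,2].astype(int)-im[...,0]>50)
    q=P[m]
    if len(q)<20: print(n,len(q)); continue
    c=q.mean(0);vt=np.linalg.svd(q-c,full_matrices=False)[2];e=vt[0]*np.sign(vt[0][1]);t=(q-c)@e
    print(n,len(q),'mid',(c+e*(t.min()+t.max())/2).round(4),'len',np.ptp(t).round(3),'yaw',np.arctan2(e[1],e[0]).round(4),'slope',e[2].round(4),'c',c.round(4))
print(p,o['eef_rot'],o['force'])
E
python3 pin.py; python3 -c "
from h import *
to([.4604,.097,.22],1.449)"
```

```text
top 523 mid [ 0.4912 -0.2594  0.2226] len 0.099 yaw 1.3954 slope -0.0085 c [ 0.4915 -0.2573  0.2225]
side 314 mid [ 0.4729 -0.3226  0.2158] len 0.241 yaw 1.3653 slope -0.0061 c [ 0.4809 -0.2844  0.2155]
[ 0.47907223 -0.32922909  0.20379851] [-3.13943359e+00 -1.08223484e-03  1.38375736e+00] [ 0.7571559   0.3097707  -2.57388963]
[415.3 -97.6 -15.6] [-0.0028 -0.0015 -0.0652]
```

Scaled: 415 mm / 1000 = 0.415, 400 mm / 1000 = 0.4, -0.065 rad / 4 = -0.0163.

Request:
arm_command:
  plan:
    - [[0.02,-0.005,-0.016,0,0,-0.0013,1],[0.055,-0.013,-0.016,0,0,-0.0025,1],[0.095,-0.023,-0.016,0,0,-0.005,1],[0.135,-0.033,-0.016,0,0,-0.0075,1],[0.175,-0.042,-0.016,0,0,-0.01,1],[0.215,-0.051,-0.016,0,0,-0.0125,1],[0.255,-0.06,-0.016,0,0,-0.015,1],[0.295,-0.07,-0.016,0,0,-0.0163,1],[0.335,-0.08,-0.016,0,0,-0.0163,1],[0.375,-0.089,-0.016,0,0,-0.0163,1],[0.4,-0.095,-0.016,0,0,-0.0163,1],[0.415,-0.098,-0.016,0,0,-0.0163,1]]

```text
time_s: 6.35
ee_pos: [0.4597, 0.0983, 0.2203]
eef_rot: [-3.14, 0.0, 1.451]
force: [0.5, -0.2, -1.3]
grip_width: 0.0233
grip_force: 40.0
```

Scaled: 50 mm / 1000 = 0.05, 40 mm / 1000 = 0.04.

Request:
arm_command:
  plan:
    - [[0,0,0.02,0,0,0,1],[0,0,0.04,0,0,0,1],[0,0,0.05,0,0,0,1],[0,0,0.05,0,0,0,1],[0,0,0.05,0,0,0,1]]

```text
time_s: 6.85
ee_pos: [0.4606, 0.0963, 0.1717]
eef_rot: [-3.141, 0.0, 1.449]
force: [0.4, -1.0, -0.9]
grip_width: 0.023
grip_force: 40.0
```

```bash
python3 pin.py; python3 - <<'E'
from h import *
to([.4604,.097,.14],1.449)
z=np.load('/tmp/top.npz')['im']; cv2.imwrite('pics/t2.png',cv2.resize(z[225:325,170:300],None,fx=6,fy=6,interpolation=cv2.INTER_CUBIC))
z=np.load('/tmp/side.npz')['im']; cv2.imwrite('pics/s2.png',cv2.resize(z[200:360,280:420],None,fx=4,fy=3.7,interpolation=cv2.INTER_CUBIC))
E
```

```text
top 493 mid [0.45   0.0226 0.1902] len 0.09 yaw 1.4359 slope 0.0173 c [0.45   0.0224 0.1902]
side 899 mid [0.4562 0.1017 0.1873] len 0.238 yaw 1.4355 slope -0.0135 c [0.4625 0.1479 0.1867]
[0.46060907 0.09631134 0.17172264] [-3.14147851e+00  3.71683491e-06  1.44854070e+00] [ 0.42319601 -1.00095806 -0.93388426]
[ 0.6 -0.6 32.2] [ 0.0011 -0.0003 -0.0005]
```

View pics/t2.png

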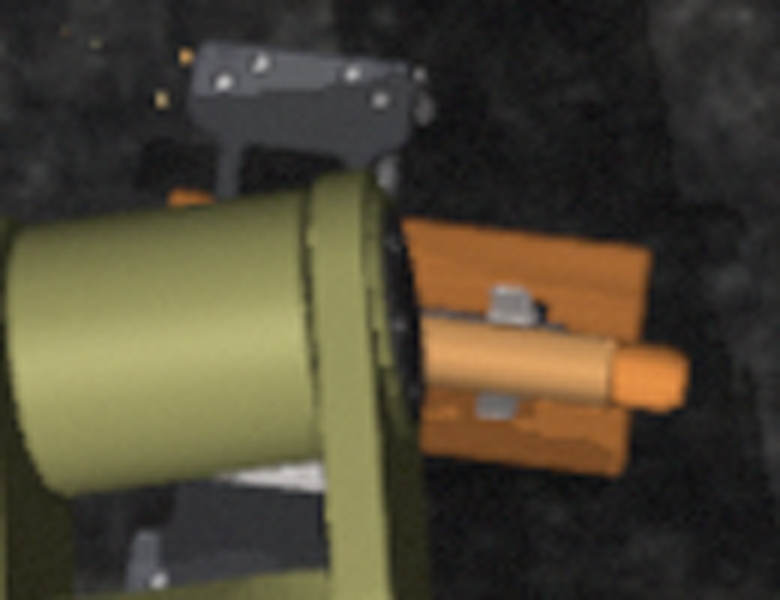

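View pics/s2.png

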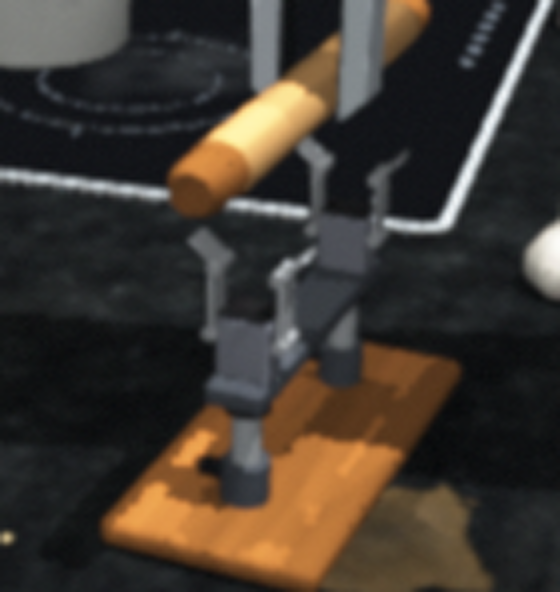

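```bash
python3 - <<'E'
from h import *
c=np.array([.4604,.097]);e=np.array([np.cos(1.449),np.sin(1.449)]);l=np.array([-e[1],e[0]])
def f(n,u,v,z):
    p=ray(n,u,v,z)[:2]-c; print(n,p@e,p@l)
f('top',170+685/6,225+378/6,.180)
f('top',170+615/6,225+373/6,.180);f('top',170+425/6,225+355/6,.180)
for z in(.176,.18,.184): f('side',329,251.4,z)
# flares of clip_b in this view
f('top',170+513/6,225+302/6,.128);f('top',170+497/6,225+405/6,.128)
E
```

```text
top -0.12146732897129903 0.0008878718222471918
top -0.09755222238454656 0.002043081246640254
top -0.03242990541294614 0.003684079443309598
side 0.10861367424113089 -0.0029885805961825163
side 0.11679702767207685 0.0005371998747481216
side 0.1249803811030226 0.004062980345678677
top -0.05473180143975202 -0.01752860613520781
top -0.0536547042129485 0.01947283119586355
```

Scaled: 44 mm / 1000 = 0.044, 35 mm / 1000 = 0.035.

Request:
arm_command:
  plan:
    - [[0,0,0.02,0,0,0,1],[0,0,0.035,0,0,0,1],[0,0,0.044,0,0,0,1],[0,0,0.044,0,0,0,1],[0,0,0.044,0,0,0,1],[0,0,0.044,0,0,0,1]]
  squeeze: 55

```text
time_s: 7.55
ee_pos: [0.4609, 0.0964, 0.1283]
eef_rot: [3.14, -0.0, 1.449]
force: [0.1, -1.0, -1.3]
grip_width: 0.0226
grip_force: 55.0
```

Scaled: 3 mm / 1000 = 0.003, 2 mm / 1000 = 0.002.

Request:
arm_command:
  plan:
    - [[0,0,0.001,0,0,0,1],[0,0,0.002,0,0,0,1],[0,0,0.003,0,0,0,1],[0,0,0.003,0,0,0,1],[0,0,0.003,0,0,0,1]]

```text
time_s: 8.05
ee_pos: [0.4605, 0.0964, 0.1244]
eef_rot: [-3.142, 0.0, 1.449]
force: [-0.8, -0.5, -1.1]
grip_width: 0.0231
grip_force: 55.0
```

Scaled: 3 mm / 1000 = 0.003, 2 mm / 1000 = 0.002.

Request:
arm_command:
  plan:
    - [[0,0,0.001,0,0,0,1],[0,0,0.002,0,0,0,1],[0,0,0.003,0,0,0,1],[0,0,0.003,0,0,0,1],[0,0,0.003,0,0,0,1]]

```text
time_s: 8.55
ee_pos: [0.461, 0.0964, 0.1218]
eef_rot: [3.14, -0.0, 1.449]
force: [4.7, -0.2, 2.3]
grip_width: 0.0229
grip_force: 55.0
```

Scaled: 2 mm / 1000 = 0.002, 1 mm / 1000 = 0.001.

Request:
arm_command:
  plan:
    - [[0,0.001,0,0,0,0,1],[0,0.001,0.001,0,0,0,1],[0,0.001,0.002,0,0,0,1],[0,0.001,0.002,0,0,0,1]]

```text
time_s: 8.95
ee_pos: [0.4618, 0.0963, 0.1197]
eef_rot: [3.141, -0.0, 1.449]
force: [4.1, -0.1, 5.9]
grip_width: 0.0229
grip_force: 55.0
```

Scaled: 2 mm / 1000 = 0.002, 1 mm / 1000 = 0.001.

Request:
arm_command:
  plan:
    - [[0,0,0.001,0,0,0,1],[0,0,0.002,0,0,0,1],[0,0,0.002,0,0,0,1]]

```text
time_s: 9.25
ee_pos: [0.4619, 0.0963, 0.118]
eef_rot: [3.14, -0.0, 1.449]
force: [3.2, -0.5, 9.2]
grip_width: 0.0225
grip_force: 55.0
```

Request:
arm_command:
  plan:
    - [[0,0.0005,0.001,0,0,0,1],[0,0.0005,0.002,0,0,0,1],[0,0.0005,0.002,0,0,0,1]]

```text
time_s: 9.55
ee_pos: [0.4621, 0.0963, 0.116]
eef_rot: [3.141, -0.0, 1.449]
force: [0.9, -0.8, 10.6]
grip_width: 0.023
grip_force: 55.0
```

Scaled: 2 mm / 1000 = 0.002, 1 mm / 1000 = 0.001.

Request:
arm_command:
  plan:
    - [[0,0,0.001,0,0,0,1],[0,0,0.002,0,0,0,1],[0,0,0.002,0,0,0,1]]

```text
time_s: 9.85
ee_pos: [0.462, 0.0964, 0.1137]
eef_rot: [3.141, -0.0, 1.449]
force: [1.7, -0.3, 7.1]
grip_width: 0.0229
grip_force: 55.0
```

```bash
python3 -c "
from h import *
o=ctrl.get_obs();print(o['force'],o['moment'],o['ee_pos'])"
```

```text
[ 1.65088648 -0.27399364  7.07691329] [ 0.04536505 -0.25183086 -0.01642711] [0.46198535 0.09636233 0.11374055]
```

Scaled: 2 mm / 1000 = 0.002, 1 mm / 1000 = 0.001.

Request:
arm_command:
  plan:
    - [[0,0,0.001,0,0,0,1],[0,0,0.002,0,0,0,1],[0,0,0.002,0,0,0,1]]

```text
time_s: 10.15
ee_pos: [0.4618, 0.0963, 0.1112]
eef_rot: [-3.141, -0.0, 1.449]
force: [3.0, 0.4, 2.5]
grip_width: 0.0227
grip_force: 55.0
```

Scaled: 2 mm / 1000 = 0.002, 1 mm / 1000 = 0.001.

Request:
arm_command:
  plan:
    - [[0,0,0.001,0,0,0,1],[0,0,0.002,0,0,0,1],[0,0,0.002,0,0,0,1]]

```text
time_s: 10.45
ee_pos: [0.4617, 0.0961, 0.1089]
eef_rot: [-3.141, 0.0, 1.449]
force: [4.7, 0.5, -5.6]
grip_width: 0.0228
grip_force: 55.0
```

Scaled: 1 mm / 1000 = 0.001.

Request:
arm_command:
  plan:
    - [[0,0,0.001,0,0,0,1],[0,0,0.001,0,0,0,1]]

```text
time_s: 10.65
ee_pos: [0.4617, 0.0961, 0.1081]
eef_rot: [-3.141, 0.0, 1.449]
force: [3.8, -0.9, -3.1]
grip_width: 0.0227
grip_force: 55.0
```

Scaled: 1 mm / 1000 = 0.001, 0.5 mm / 1000 = 0.0005.

Request:
arm_command:
  plan:
    - [[0,0,0.0005,0,0,0,1],[0,0,0.001,0,0,0,1],[0,0,0.001,0,0,0,1]]

```text
time_s: 10.95
ee_pos: [0.4618, 0.0962, 0.1076]
eef_rot: [-3.141, 0.0, 1.449]
force: [-0.0, -1.7, 1.6]
grip_width: 0.0228
grip_force: 55.0
```

Scaled: 1 mm / 1000 = 0.001, 0.5 mm / 1000 = 0.0005.

Request:
arm_command:
  plan:
    - [[0,0,0.0005,0,0,0,1],[0,0,0.001,0,0,0,1],[0,0,0.001,0,0,0,1]]

```text
time_s: 11.25
ee_pos: [0.4619, 0.0962, 0.1068]
eef_rot: [-3.142, 0.0, 1.449]
force: [-2.5, -1.9, 7.9]
grip_width: 0.0226
grip_force: 55.0
```

Scaled: 0.5 mm / 1000 = 0.0005.

Request:
arm_command:
  plan:
    - [[0,0,0.0005,0,0,0,1],[0,0,0.0005,0,0,0,1],[0,0,0.0005,0,0,0,1]]

```text
time_s: 11.55
ee_pos: [0.4619, 0.0962, 0.1066]
eef_rot: [3.141, 0.0, 1.449]
force: [-3.5, -2.2, 10.6]
grip_width: 0.0229
grip_force: 55.0
```

Scaled: 0.5 mm / 1000 = 0.0005.

Request:
arm_command:
  plan:
    - [[0,0,0.0005,0,0,0,1],[0,0,0.0005,0,0,0,1],[0,0,0.0005,0,0,0,1]]

```text
time_s: 11.85
ee_pos: [0.4619, 0.0962, 0.1063]
eef_rot: [3.141, 0.0, 1.449]
force: [-4.4, -2.5, 13.2]
grip_width: 0.0227
grip_force: 55.0
```

Scaled: -1.5 mm / 1000 = -0.0015, -0.5 mm / 1000 = -0.0005.

Request:
arm_command:
  plan:
    - [[0,0,-0.0005,0,0,0,1],[0,0,-0.0015,0,0,0,1],[0,0,-0.0015,0,0,0,0.4],[0,0,-0.0015,0,0,0,0.2],[0,0,-0.0015,0,0,0,0.0],[0,0,-0.0015,0,0,0,0.0],[0,0,-0.0015,0,0,0,0.0]]

```text
time_s: 12.55
ee_pos: [0.4619, 0.0962, 0.1068]
eef_rot: [-3.141, -0.0, 1.449]
force: [-0.5, -0.6, 0.8]
grip_width: 0.0468
grip_force: 0.0
```

Released; now retreat straight up and check.

Scaled: -230 mm / 1000 = -0.23, -200 mm / 1000 = -0.2.

Request:
arm_command:
  plan:
    - [[0,0,-0.02,0,0,0,0],[0,0,-0.05,0,0,0,0],[0,0,-0.09,0,0,0,0],[0,0,-0.13,0,0,0,0],[0,0,-0.16,0,0,0,0],[-0.04,0,-0.16,0,0,0,0],[-0.08,0,-0.16,0,0,0,0],[-0.12,0,-0.16,0,0,0,0],[-0.16,0,-0.16,0,0,0,0],[-0.2,0,-0.16,0,0,0,0],[-0.23,0,-0.16,0,0,0,0],[-0.23,0,-0.16,0,0,0,0]]

```text
time_s: 13.75
ee_pos: [0.4334, -0.1347, 0.2668]
eef_rot: [-3.141, 0.0, 1.445]
force: [-0.3, 0.6, 0.3]
grip_width: 0.047
grip_force: 0.0
```

```bash
python3 - <<'E'
from h import *
c=np.array([.4604,.097]);ev=np.array([np.cos(1.449),np.sin(1.449)]);l=np.array([-ev[1],ev[0]])
for n in('top','side'):
    im,d=grab(n);P=pts(n,d)
    m=(np.linalg.norm(P[...,:2]-c,axis=-1)<.15)&(abs(P[...,2]-.125)<.025)&(im[...,2].astype(int)-im[...,0]>50)
    q=P[m];k=q.mean(0);e=np.linalg.svd(q-k,full_matrices=False)[2][0];e=e*np.sign(e[1]);t=(q-k)@e
    mid=k+e*(t.min()+t.max())/2
    print(n,len(q),'along',(mid[:2]-c)@ev,'across',(mid[:2]-c)@l,'z',mid[2],'len',np.ptp(t),'yaw',np.arctan2(e[1],e[0]),'slope',e[2])
    if n=='top':
        for a in(-.1,-.08,-.03,0,.03,.08,.1):
            s=q[abs((q[:,:2]-c)@ev-a)<.01]; print(a,len(s),np.percentile(s[:,2],80) if len(s) else None)
z=np.load('/tmp/side.npz')['im']; cv2.imwrite('pics/s3.png',cv2.resize(z[200:360,280:420],None,fx=4,fy=3.7,interpolation=cv2.INTER_CUBIC))
E
```

```text
top 1210 along -0.0002928550982662954 across 0.00030116970151585436 z 0.12642748786480798 len 0.2393549395598683 yaw 1.4455972623001725 slope 0.0034678630258726533
-0.1 97 0.12882131955025136
-0.08 104 0.12974956730138404
-0.03 101 0.12887607724440464
0 101 0.1295428963588754
0.03 104 0.12958524520989306
0.08 101 0.12929356802693515
0.1 98 0.12886114959755948
side 1123 along 0.002795665829109455 across 0.0023893169815072854 z 0.12349219768763077 len 0.2400346328147561 yaw 1.440911103361899 slope -0.012954611881510082
```

View pics/s3.png

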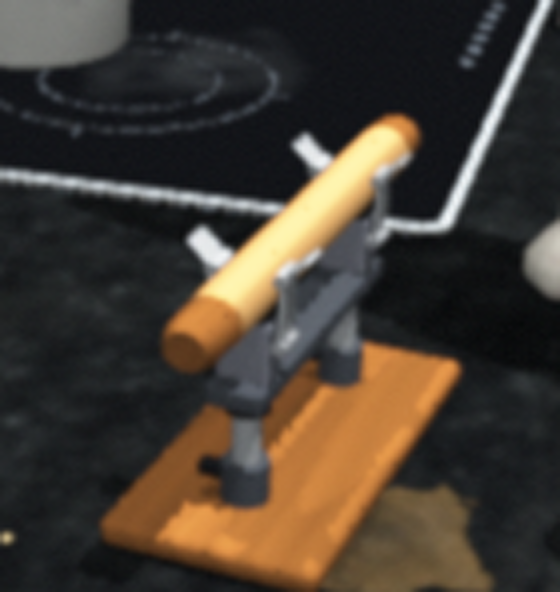

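The pin lies level in both clips, with its near end at crop (190,345) and far end at (400,128). Its top is about 0.129 m up along its whole length and it is centred within 1 mm, so it is home. Handing in.

```bash
python3 -c "
from station import ctrl
print(ctrl.hand_in())"
```

```text
the job is handed in; nothing more can be done
None
```

The rolling pin is snapped home in both clips, level and centred within a few millimetres (well inside tolerance), with a peak reading of about 13 N while pressing; the job is handed in, though no verdict was returned.

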